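# Gauge a rail joiner and tray it as pass or fail

## Task

Check the rail joiner that lies on the blue mat in the stepped fork gauge: keep it level with one tongue over each fork, lower it and press gently until it stops, and feel how deep it goes. If it stops on the step half-way down it is good and goes in the green tray; if it will not enter the mouth (too thick) or drops past the step to the bottom (too thin) it goes in the red tray. Leave the other joiners and everything else on the table where they are.

Things in the scene. Friction and masses are not known exactly. Their poses are not given: they have to be found in the camera images.
- joiner_a_mid (a point): rail joiner A: white plastic collar, a 44 mm cube, with two flat steel tongues on opposite sides along its own x axis, 160 mm long in all; point at its centre, 22 mm above what it lies on; z up. One of the four joiners lies on the blue mat, the other three on a brown cardboard sheet farther off (4 mm thick); any letter may be on the mat.
- joiner_b_mid (a point): rail joiner B: white plastic collar, a 44 mm cube, with two flat steel tongues on opposite sides along its own x axis, 160 mm long in all; point at its centre, 22 mm above what it lies on; z up. One of the four joiners lies on the blue mat, the other three on a brown cardboard sheet farther off (4 mm thick); any letter may be on the mat.
- joiner_c_mid (a point): rail joiner C: white plastic collar, a 44 mm cube, with two flat steel tongues on opposite sides along its own x axis, 160 mm long in all; point at its centre, 22 mm above what it lies on; z up. One of the four joiners lies on the blue mat, the other three on a brown cardboard sheet farther off (4 mm thick); any letter may be on the mat.
- joiner_d_mid (a point): rail joiner D: white plastic collar, a 44 mm cube, with two flat steel tongues on opposite sides along its own x axis, 160 mm long in all; point at its centre, 22 mm above what it lies on; z up. One of the four joiners lies on the blue mat, the other three on a brown cardboard sheet farther off (4 mm thick); any letter may be on the mat.
- joiner_a: the body of rail joiner A; origin under the collar's centre, same axes. Each tongue is 58 mm long (x), 30 mm high, centred on the collar; its width (y) may be right (32 mm), too thick (38 mm) or too thin (26 mm), both tongues alike; the letter does not tell. 175 to 350 g.
- joiner_b: the body of rail joiner B; origin under the collar's centre, same axes. Each tongue is 58 mm long (x), 30 mm high, centred on the collar; its width (y) may be right (32 mm), too thick (38 mm) or too thin (26 mm), both tongues alike; the letter does not tell. 175 to 350 g.
- joiner_c: the body of rail joiner C; origin under the collar's centre, same axes. Each tongue is 58 mm long (x), 30 mm high, centred on the collar; its width (y) may be right (32 mm), too thick (38 mm) or too thin (26 mm), both tongues alike; the letter does not tell. 175 to 350 g.
- joiner_d: the body of rail joiner D; origin under the collar's centre, same axes. Each tongue is 58 mm long (x), 30 mm high, centred on the collar; its width (y) may be right (32 mm), too thick (38 mm) or too thin (26 mm), both tongues alike; the letter does not tell. 175 to 350 g.
- mat: blue inspection mat, fixed, 190 (x) x 210 (y) x 4 mm; origin at the centre of its underside. The joiner to test lies on it.
- gauge: stepped fork gauge, fixed; origin at the centre of the underside of its grey base (150 x 120 x 12 mm), z up. Two equal steel forks, 16 mm thick, stand 52 mm either side of the origin along the gauge's x axis: the collar goes down between them (88 mm free), a tongue in each, tongues along the gauge's x, either way round. A press of 3 to 15 N is plenty; 150 N counts as forcing it.
- gauge_mouth (a point): point above the gauge's origin, midway between the forks, at the height of their tops (84 mm over the table). Each fork is 84 mm wide (y), open upward; its mouth is chamfered from 43 mm to 35 mm wide (y) over the top 4 mm. A joiner that is too thick stops here, its centre about 96 mm over the table.
- gauge_step (a point): point below the mouth at the height of the step (62 mm over the table). Above it the go gap, 35 mm wide (green marks); below it the no-go gap, 29 mm wide (red marks), down to a floor 40 mm over the table. A good joiner stops on the step, its centre about 77 mm over the table; one that is too thin goes to the floor, centre about 55 mm over the table.
- gauge_head: the pair of forks, which float together up to 5 mm sideways (gauge y) on a soft spring (0.4 N per mm) and so centre themselves on the part; same origin and axes as the gauge when at rest
- pass_tray: green open tray for good joiners, fixed, 210 (x) x 160 (y) x 40 mm high, walls and floor 5 mm; origin at the centre of its underside. May stand on either side of the red one.
- fail_tray: red open tray for rejected joiners, same size and origin as the green one
- tape_roll: bystander: roll of tan packing tape lying flat, 96 mm across, 48 mm high; origin at the centre of its underside
- hinge_carton: bystander: orange carton 90 x 60 x 120 mm high; origin under its centre
- screw_jar: bystander: clear jar, 60 mm across, 70 mm high; origin under its centre
- screwdriver: bystander: screwdriver lying along its x axis
- mallet: bystander: rubber mallet with a wooden handle, lying along its x axis
- bracket_box: bystander: closed brown box 70 x 90 x 40 mm high; origin under its centre

How it is judged:
By the outcome, as a careful person would: the job done as asked, in the order asked, and still so for the second after the job is handed in, with the robot touching nothing.
It also fails if it takes over 42 s, if anything falls off the work surface, if the arm or the gripper's body presses on something with over 40 N, if the wrist force passes 120 N, or if a joint passes its speed limit or range.

## Robot

A 6-joint arm with a two-finger parallel gripper is mounted at the origin on the work surface. World frame = base frame: x ahead of the robot, y to its left, z up, the work surface at z = 0. Lengths are in m, angles in rad, forces in N, time in s.
With the tool pointing down it reaches from about 0.375 to 0.975 m from the base axis. Payload 3.8 kg.
Tool frame: the origin (TCP) lies at the very end of the fingers, on their centre line; the grasp point (between the pads) lies 19 mm behind it (bot.grip_point_offset is the distance from the TCP to the grasp point, in m); z points along the fingers, x is the direction in which the jaws open and shut, and the axes are right-handed (so a half turn about z gives the same grasp; the last joint's range is limited). The gripper opens to 85 mm and grips with 20 to 120 N. Pads are 22 mm wide; open, the fingers measure 114 mm over their backs; the gripper's body (76 mm by 85 mm) begins 54 mm behind the grasp point. The pads swing forward as they close: fully open they stand 13 mm farther back than shut.
Start: joints at [1.224, 0.264, 1.604, -0, 1.274, -0.037], TCP at [0.206, 0.643, 0.211] pointing down, gripper open.
Joint ranges: [-2.63, 2.63], [-0.94, 2.18], [0.31, 2.57], [-1.31, 4.45], [0, 2.66], [-2.55, 2.55]. Speed limits (rad/s): [2.57, 2.57, 3.14, 3.14, 3.14, 3.14].

## Interface

Orientations are given as a rotation vector (axis times angle).
In Python, from workcell import bot, read_camera gives the robot as it stands.
- The arm moves only by the tool arm_command, never from a script. Its argument "rows" is a list of rows, each an object with "delta_rot": the turn, a rotation vector about the tool's x, y, z in rad, a list of three; "xyz": the shift along the tool's x, y, z in m, a list of three; "gripper": the finger opening in m, from 0 to 0.0854. A call has 1 to 12 rows; each row shifts and turns the commanded pose from where the row before left it, along the tool's axes as they then stand; what a row does not reach is not made up. A row lasts 1/10 s, in which the tool goes at most 50 mm and 8.59 degrees, less where a joint would pass 70% of its speed; a pose out of reach is approached as far as the arm can. A call is refused whole if a number of a shift passes 0.05 or a number of a turn 0.15, either way. A call with a gripper value outside its range is refused whole. The fingers move at their own pace and stop on an object; "force" is the grip in N (left out, the last holds). Time passes only in rows, so rows that do not move let the fingers close. It gives the time, the measured TCP pose, the force and the opening at its end, in the units of the state.
- bot.read_state(): the state, without advancing time (a new reading comes with each control period).
- read_camera(name): name is "side" or "top"; returns a dict with "pixels" (420x560x3 uint8, red, green, blue), "range_z" (420x560 float32, m along the optical axis (not along the pixel's ray), 0 where there is no reading), "intrinsics" (3x3 intrinsics, pixels), "camera_from_world" (4x4, takes a point from world to camera coordinates). Camera axes: x right, y up, looking along -z (the intrinsics and any distortion apply to the point x, -y, -z); pixel columns grow to the right and rows downward; lengths in m; the calibration is good to about 2 mm. A picture is of the moment at which its call begins.
- bot.finish_job(): hands the job in, once; it reports no verdict.
The state is a dict: "time": time; "q": joint angles; "joint_vel": joint speeds; "joint_torque": joint torques, N m; "tool_pos": TCP position; "tcp_rot": TCP orientation; "wrist_force": force on the tool from outside, world axes, zero at the start; "torque": the same for the moment, N m; "width": opening from 0.0 (shut) to 1.0 (fully open).
Only numpy, scipy, OpenCV 4.12 (cv2) and the standard library are available. Lean on these libraries where they do the work, as an engineer would, in place of code of your own. Each camera call takes 0.05 s, during which the arm holds its last target.

## Working session

There is one attempt and no reset: what is moved stays moved. The work goes in short steps, Python scripts to look and compute and a tool call to move; the robot and the scene stay as the last step left them, time stands still between calls to the robot, and variables do not carry over. Pictures are saved under pics/ and viewed, and the job is handed in when it is done.

Besides the shell and the picture viewer there is one more tool, called by a JSON object that holds its "name" and its "arguments", one argument or row to a line. arm_command: Moves the arm, as the interface text tells. Its arguments: {"type":"object","properties":{"rows":{"type":"array","items":{"type":"object","properties":{"delta_rot":{"type":"array","items":{"type":"number"}},"xyz":{"type":"array","items":{"type":"number"}},"gripper":{"type":"number"}}}},"force":{"type":"number"}},"required":["rows"]}

```bash
mkdir -p pics; ls; python3 - <<'E'
from workcell import bot, read_camera
import cv2,numpy as np
for n in("top","side"):
    c=read_camera(n); np.savez(f"{n}0.npz",**c)
    cv2.imwrite(f"pics/{n}0.png",c["pixels"][:,:,::-1]); print(c["intrinsics"],np.round(c["camera_from_world"],3), c.keys())
print(bot.read_state())
E
```

```text
pics
[[468.19057302   0.         282.46061827]
 [  0.         468.19057302 203.52631461]
 [  0.           0.           1.        ]] [[ 0.023 -1.     0.008 -0.025]
 [ 0.995  0.023  0.098 -0.561]
 [-0.098  0.005  0.995 -1.4  ]
 [ 0.     0.     0.     1.   ]] dict_keys(['pixels', 'range_z', 'intrinsics', 'camera_from_world'])
[[502.91489054   0.         276.14408144]
 [  0.         502.91489054 209.54178717]
 [  0.           0.           1.        ]] [[ 0.817 -0.577  0.002 -0.492]
 [ 0.389  0.553  0.737 -0.28 ]
 [-0.426 -0.601  0.676 -1.585]
 [ 0.     0.     0.     1.   ]] dict_keys(['pixels', 'range_z', 'intrinsics', 'camera_from_world'])
{'time': 0.1, 'q': array([ 1.22410484e+00,  2.64717815e-01,  1.60527516e+00, -1.57859573e-05,
        1.27372936e+00, -3.69085112e-02]), 'joint_vel': array([ 0.00070559, -0.00162993, -0.0047025 ,  0.00142335,  0.00141356,
        0.00061001]), 'joint_torque': array([ 1.05165174e-03, -5.16713870e+01, -3.68588340e+01,  1.09856505e-04,
        6.41944993e-03,  1.76477141e-05]), 'tool_pos': array([0.20553836, 0.64217596, 0.20963927]), 'tcp_rot': array([ 2.53657761,  1.85143429, -0.00275872]), 'wrist_force': array([ 0.00822459, -0.24927089, -0.34218499]), 'torque': array([-0.02797894,  0.01762419, -0.01274816]), 'width': 0.9997229400652372}
```

View pics/top0.png

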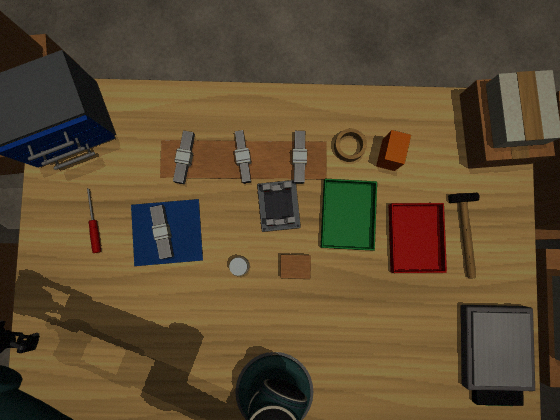

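View pics/side0.png

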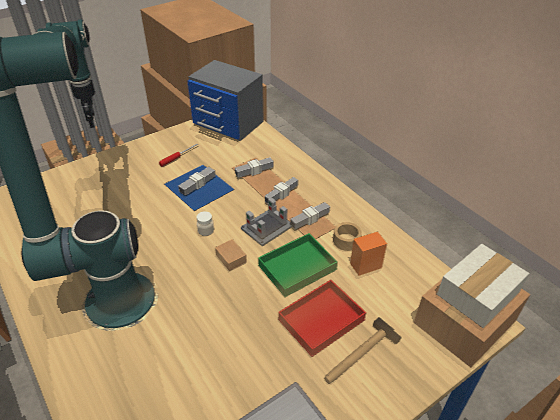

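```bash
cat > h.py <<'E'
import numpy as np,cv2
def cloud(c):
    K=c["intrinsics"];M=np.linalg.inv(c["camera_from_world"]);d=c["range_z"]
    v,u=np.mgrid[:d.shape[0],:d.shape[1]]
    P=np.stack([(u-K[0,2])/K[0,0]*d,-(v-K[1,2])/K[1,1]*d,-d],-1)
    W=P@M[:3,:3].T+M[:3,3]; W[d==0]=np.nan
    return W
def proj(c,p):
    K=c["intrinsics"];q=c["camera_from_world"]@np.r_[p,1]
    return K[0,0]*q[0]/-q[2]+K[0,2],K[1,1]*-q[1]/-q[2]+K[1,2]
def ray(c,u,v,z):
    K=c["intrinsics"];M=np.linalg.inv(c["camera_from_world"])
    r=M[:3,:3]@np.array([(u-K[0,2])/K[0,0],-(v-K[1,2])/K[1,1],-1]);o=M[:3,3]
    return o+r*(z-o[2])/r[2]
def rect(m,c,z):
    cs=cv2.findContours(m.astype(np.uint8),cv2.RETR_EXTERNAL,cv2.CHAIN_APPROX_NONE)[0]
    k=max(cs,key=cv2.contourArea)[:,0]
    w=np.array([ray(c,a,b,z)[:2] for a,b in k],np.float32)
    (x,y),(a,b),t=cv2.minAreaRect(w*1000)
    return (round(x),round(y)),(round(a),round(b)),round(t,1)
E
python3 - <<'E'
from h import *
c=dict(np.load("top0.npz"));s=dict(np.load("side0.npz"))
for n,c_ in(("top",c),("side",s)):
    W=cloud(c_);p=c_["pixels"].astype(int);R,G,B=p[...,0],p[...,1],p[...,2]
    sat=p.max(-1)-p.min(-1)
    print(n,"table z",np.nanmedian(W[(abs(W[...,0]-.45)<.05)&(abs(W[...,1]-.0)<.2)],0))
    blue=(B>R+50)&(W[...,0]<.75)&(W[...,0]>.3)&(W[...,1]>.1)&(W[...,1]<.6)
    bl=cv2.morphologyEx(blue.astype(np.uint8),cv2.MORPH_CLOSE,np.ones((25,25)))
    print("mat",rect(bl,c_,.004))
    bx=(W[...,0]>.4)&(W[...,0]<.65)&(W[...,1]>.2)&(W[...,1]<.42)
    col=bx&(W[...,2]>.0425)&(W[...,2]<.055); ton=bx&(W[...,2]>.026)
    print("collar",col.sum(),np.nanmedian(W[col],0)); 
    X=W[ton][:,:2].astype(np.float32); print("joiner",cv2.minAreaRect(X*1000),X.mean(0),np.nanmax(W[bx][:,2]), cv2.fitLine(X,2,0,.01,.01).ravel())
    g=(abs(W[...,0]-.59)<.11)&(abs(W[...,1]-.0)<.09)&(W[...,2]>.079)&(W[...,2]<.09)
    print("posts",g.sum())
    nn,l,st,ce=cv2.connectedComponentsWithStats(g.astype(np.uint8))
    for i in range(1,nn): print(st[i],np.round(np.nanmedian(W[l==i],0),4))
    gr=(G>R+35)&(G>B+25);rd=(R>G+80)&(R>B+80)
    for nm,m in(("green",gr),("red",rd)):
        m=m&(W[...,0]>.35)&(W[...,0]<.75)&(W[...,1]<0)&(W[...,2]<.06); print(nm,rect(m,c_,.04))
p=c["pixels"][150:290,120:460,::-1];cv2.imwrite("pics/z0.png",cv2.resize(p[:,:200],None,fx=4,fy=4,interpolation=3)[:600])
p=s["pixels"][150:270,160:360,::-1];cv2.imwrite("pics/z1.png",cv2.resize(p,None,fx=4,fy=4,interpolation=3))
E
```

```text
top table z [ 4.49853600e-01  1.26038487e-04 -7.73792207e-04]
mat ((468, 343), (187, 207), 6.2)
collar 274 [0.47144634 0.35172472 0.04530083]
joiner ((528.3549194335938, 345.2623596191406), (86.06449127197266, 255.82931518554688), 82.64476013183594) [0.49557644 0.34532392] 0.05493380465658482 [ 0.9890896  -0.14731501  0.49557623  0.34532356]
posts 164
[283 182   8   6  36] [ 0.6133 -0.0208  0.0826]
[263 184   8   6  42] [0.6045 0.038  0.083 ]
[286 217   9   6  44] [ 0.5113 -0.0361  0.0826]
[266 219   9   6  42] [0.5027 0.0236 0.0827]
green ((534, -214), (158, 209), 88.0)
red ((470, -412), (198, 135), 1.4)
side table z [ 0.45653642 -0.02126401  0.0014479 ]
mat ((466, 339), (187, 208), 6.2)
collar 144 [0.47007881 0.34589066 0.04537037]
joiner ((527.7747802734375, 340.3018798828125), (95.2044906616211, 254.2206573486328), 82.15308380126953) [0.49735722 0.3370556 ] 0.05520716689378036 [ 0.98793566 -0.15486474  0.49735704  0.3370555 ]
posts 106
[268 197   8   7  27] [0.607  0.0325 0.0829]
[280 206   7   7  25] [ 0.6123 -0.0259  0.0825]
[246 211   8   6  27] [0.503  0.0226 0.083 ]
[257 220   9   6  27] [ 0.5096 -0.0407  0.0831]
green ((525, -217), (159, 224), 88.1)
red ((467, -427), (209, 160), 1.8)
```

View pics/z0.png

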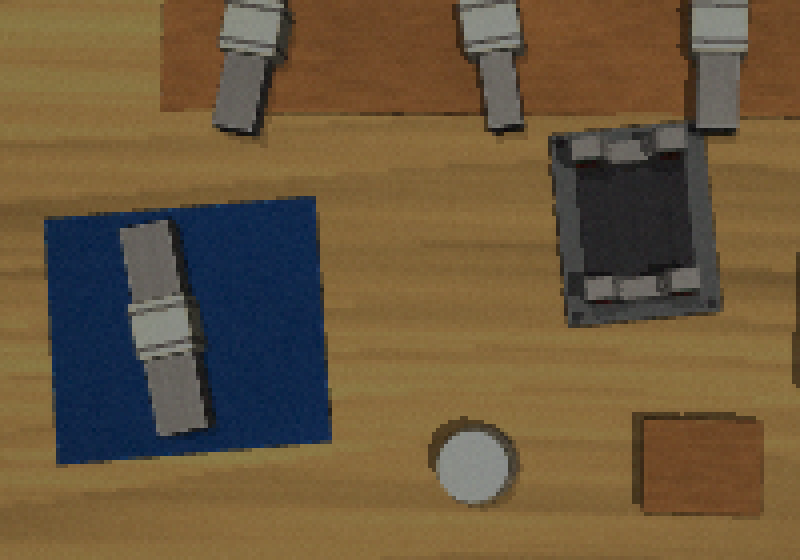

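View pics/z1.png

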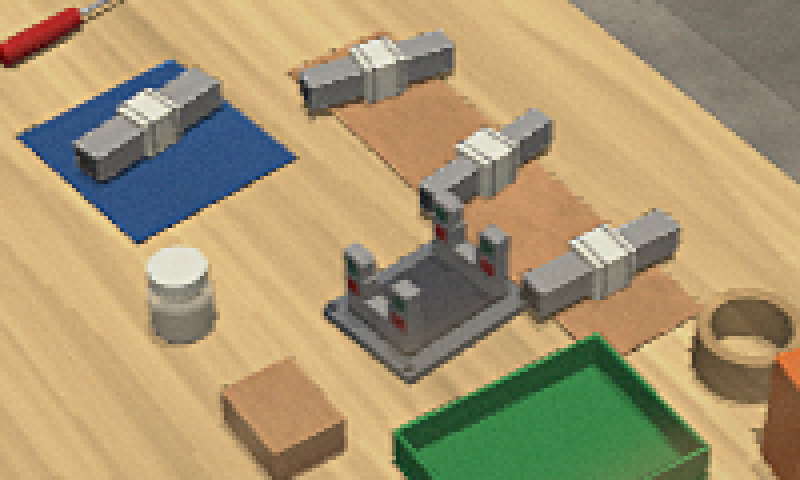

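```bash
python3 - <<'E'
from h import *
from scipy.spatial.transform import Rotation as R
c=dict(np.load("top0.npz"));s=dict(np.load("side0.npz"))
p=c["pixels"].astype(int)
# joiner in mat ROI: non-blue, bright
roi=np.zeros(p.shape[:2],bool);roi[200:263,138:198]=1
low=(p[...,2]-p[...,0]<25)&(p.max(-1)>85)&roi
print("joiner@~z.042 px rect",cv2.minAreaRect(np.argwhere(low)[:,::-1].astype(np.float32)),rect(low,c,.041))
X=np.array([ray(c,u,v,.041)[:2] for v,u in np.argwhere(low)],np.float32)
vx,vy,_,_=cv2.fitLine(X,2,0,.001,.001).ravel();print("yaw",np.degrees(np.arctan2(vy,vx)))
wh=low&(p.min(-1)>150);print("collar",wh.sum(),rect(wh,c,.048),np.mean([ray(c,u,v,.048) for v,u in np.argwhere(wh)],0))
# tongue widths
d=np.array([vx,vy])*np.sign(vx);n=np.array([-d[1],d[0]]);m=X.mean(0)
a=(X-m)@d;b=(X-m)@n
for lo,hi in((-.07,-.035),(.035,.07)):
    k=(a>lo)&(a<hi);print("tongue",k.sum(),b[k].mean(),"width est mm",k.sum()*np.linalg.norm(ray(c,200,200,.041)-ray(c,201,200,.041))**2/.035*1000)
# gauge posts: bright px at top height by rays
W=cloud(c);g=(abs(W[...,0]-.56)<.08)&(abs(W[...,1])<.06)&(W[...,2]>.078)
nn,l,st,ce=cv2.connectedComponentsWithStats(g.astype(np.uint8))
P=[]
for i in range(1,nn):
    if st[i][4]>15: P.append(ray(c,*ce[i],.084)[:2]);print(ce[i],P[-1])
print("gauge c",np.mean(P,0))
# gauge base
b=(abs(W[...,0]-.56)<.12)&(abs(W[...,1])<.1)&(W[...,2]>.007)&(W[...,2]<.2)
b&=(p.max(-1)-p.min(-1)<25)
print("base",rect(b,c,.012))
E
python3 - <<'E'
from workcell import bot
from scipy.spatial.transform import Rotation as R
s=bot.read_state();print(R.from_rotvec(s["tcp_rot"]).as_matrix().round(3),bot.grip_point_offset)
E
```

```text
joiner@~z.042 px rect ((167.22854614257812, 231.08009338378906), (76.16315460205078, 40.17276382446289), 73.55961608886719) ((467, 354), (158, 43), 12.8)
yaw 19.827297
[[ 0.305  0.952 -0.001]
 [ 0.952 -0.305 -0.002]
 [-0.002 -0.    -1.   ]] 0.0187Traceback (most recent call last):
  File "<stdin>", line 11, in <module>
  File "h.py", line 17, in rect
    k=max(cs,key=cv2.contourArea)[:,0]
      ~~~^^^^^^^^^^^^^^^^^^^^^^^^
ValueError: max() iterable argument is empty
```

```bash
python3 - <<'E'
from h import *
c=dict(np.load("top0.npz"))
p=c["pixels"].astype(int)
roi=np.zeros(p.shape[:2],bool);roi[202:262,142:190]=1
low=(p[...,2]-p[...,0]<25)&(p.max(-1)>75)&roi
nn,l,st,ce=cv2.connectedComponentsWithStats(low.astype(np.uint8),connectivity=4);i=1+st[1:,4].argmax();low=l==i;print(st[i])
print("joiner",rect(low,c,.041))
X=np.array([ray(c,u,v,.041)[:2] for v,u in np.argwhere(low)],np.float32)
vx,vy,_,_=cv2.fitLine(X,2,0,.001,.001).ravel();print("yaw",np.degrees(np.arctan(vy/vx)),X.mean(0))
wh=low&(p.min(-1)>125);print("collar",wh.sum(),rect(wh,c,.048),np.mean([ray(c,u,v,.048) for v,u in np.argwhere(wh)],0))
d=np.array([vx,vy])*np.sign(vx);n=np.array([-d[1],d[0]]);m=X.mean(0)
a=(X-m)@d;b=(X-m)@n
for lo,hi in((-.07,-.035),(.035,.07)):
    k=(a>lo)&(a<hi);print("tongue",k.sum(),b[k].mean(),"width mm",k.sum()*np.linalg.norm(ray(c,200,200,.041)-ray(c,201,200,.041))**2/.035*1000)
W=cloud(c);g=(abs(W[...,0]-.56)<.08)&(abs(W[...,1])<.06)&(W[...,2]>.078)
nn,l,st,ce=cv2.connectedComponentsWithStats(g.astype(np.uint8))
P=[]
for i in range(1,nn):
    if st[i][4]>15: P.append(ray(c,*ce[i],.084)[:2]);print(ce[i],P[-1])
print("gauge c",np.mean(P,0))
b=(abs(W[...,0]-.56)<.12)&(abs(W[...,1])<.1)&(W[...,2]>.007)&(W[...,2]<.2)
b&=(p.max(-1)-p.min(-1)<25)
b[:180]=0
print("base",rect(b,c,.012))
E
```

```text
[150 205  22  54 665]
joiner ((468, 354), (158, 43), 14.1)
yaw 13.67871 [0.4677024  0.35317433]
collar 120 ((468, 353), (22, 38), 12.7) [0.46741842 0.35219939 0.048     ]
tongue 145 -0.00044633355 width mm 37.684918784146866
tongue 142 -0.00023658002 width mm 36.905230809302445
[286.53658537 184.3902439 ] [ 0.61312832 -0.02222538]
[266.1627907  186.48837209] [0.60548007 0.03751135]
[290.40425532 219.46808511] [ 0.51007822 -0.03578192]
[269.97777778 221.42222222] [0.50298236 0.02369376]
gauge c [0.55791724 0.00079945]
base ((560, -13), (149, 146), 7.0)
```

{"name": "arm_command", "arguments": {
  "rows": [
    {"delta_rot":[0,0,-0.11],"xyz":[0,0,0],"gripper":0.0854},
    {"delta_rot":[0,0,-0.11],"xyz":[0,0,0],"gripper":0.0854},
    {"delta_rot":[0,0,-0.11],"xyz":[0,0,0],"gripper":0.0854},
    {"delta_rot":[0,0,-0.11],"xyz":[0,0,0],"gripper":0.0854},
    {"delta_rot":[0,0,-0.11],"xyz":[0,0,0],"gripper":0.0854}
  ],
  "force": 60
}}

```text
time: 0.6
tool_pos: [0.2056, 0.6424, 0.2101]
tcp_rot: [1.933, 2.476, -0.002]
wrist_force: [-0.1, 0.6, 0.2]
width: 1.003
```

{"name": "arm_command", "arguments": {
  "rows": [
    {"xyz":[-0.031,0.017,0],"delta_rot":[0,0,0],"gripper":0.0854},
    {"xyz":[-0.031,0.017,0],"delta_rot":[0,0,0],"gripper":0.0854},
    {"xyz":[-0.031,0.017,0],"delta_rot":[0,0,0],"gripper":0.0854},
    {"xyz":[-0.031,0.017,0],"delta_rot":[0,0,0],"gripper":0.0854},
    {"xyz":[-0.031,0.017,0],"delta_rot":[0,0,0],"gripper":0.0854},
    {"xyz":[-0.031,0.017,0],"delta_rot":[0,0,0],"gripper":0.0854},
    {"xyz":[-0.031,0.017,0],"delta_rot":[0,0,0],"gripper":0.0854},
    {"xyz":[-0.031,0.017,0],"delta_rot":[0,0,0],"gripper":0.0854},
    {"xyz":[-0.031,0.017,0],"delta_rot":[0,0,0],"gripper":0.0854},
    {"xyz":[-0.031,0.017,0],"delta_rot":[0,0,0],"gripper":0.0854},
    {"xyz":[-0.033,0.017,0],"delta_rot":[0,0,0],"gripper":0.0854},
    {"xyz":[0,0,0],"delta_rot":[0,0,0],"gripper":0.0854}
  ]
}}

```text
time: 1.8
tool_pos: [0.4713, 0.3508, 0.2103]
tcp_rot: [1.943, 2.466, -0.002]
wrist_force: [0.3, -0.5, -0.4]
width: 1.002
```

{"name": "arm_command", "arguments": {
  "rows": [
    {"xyz":[0.003,-0.003,0.03],"delta_rot":[0,0,0],"gripper":0.0854},
    {"xyz":[0,0,0.035],"delta_rot":[0,0,0],"gripper":0.0854},
    {"xyz":[0,0,0.035],"delta_rot":[0,0,0],"gripper":0.0854},
    {"xyz":[0,0,0.03],"delta_rot":[0,0,0],"gripper":0.0854},
    {"xyz":[0,0,0.02],"delta_rot":[0,0,0],"gripper":0.0854},
    {"xyz":[0,0,0],"delta_rot":[0,0,0],"gripper":0.0854}
  ]
}}

```text
time: 2.4
tool_pos: [0.4617, 0.3547, 0.0566]
tcp_rot: [-1.937, -2.47, 0.013]
wrist_force: [-0.9, -0.4, -0.1]
width: 1.002
```

```bash
python3 - <<'E'
from workcell import read_camera
import cv2
for n,(a,b,d,e) in {"top":(190,270,120,230),"side":(120,240,140,300)}.items():
    p=read_camera(n)["pixels"][a:b,d:e,::-1]
    cv2.imwrite(f"pics/{n}1.png",cv2.resize(p,None,fx=5,fy=5,interpolation=3))
E
```

```text
(no output)
```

View pics/side1.png

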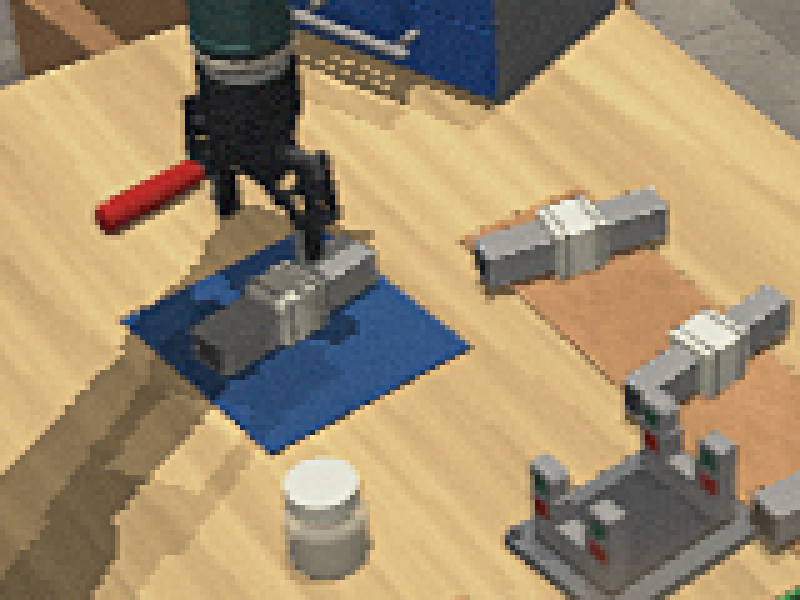

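{"name": "arm_command", "arguments": {
  "rows": [
    {"xyz":[0,0,0],"delta_rot":[0,0,0],"gripper":0.0854},
    {"xyz":[0,0,0],"delta_rot":[0,0,0],"gripper":0.0854}
  ]
}}

```text
time: 2.7
tool_pos: [0.4666, 0.3574, 0.0628]
tcp_rot: [1.938, 2.471, 0.005]
wrist_force: [-0.8, 1.2, -0.2]
width: 0.999
```

View pics/top1.png

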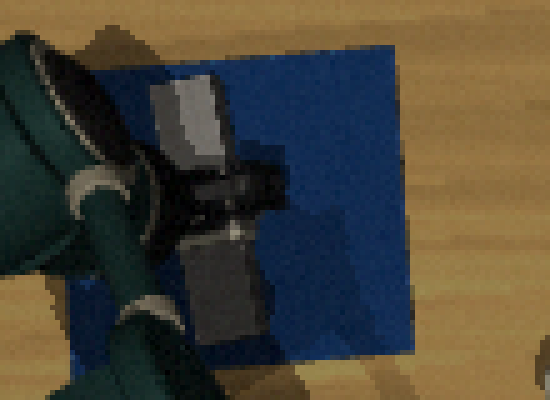

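{"name": "arm_command", "arguments": {
  "rows": [
    {"xyz":[-0.001,0.001,0.004],"delta_rot":[0,0,0],"gripper":0.0854},
    {"xyz":[-0.001,0.001,0.008],"delta_rot":[0,0,0],"gripper":0.0854},
    {"xyz":[-0.001,0,0.01],"delta_rot":[0,0,0],"gripper":0.0854},
    {"xyz":[0,0,0.01],"delta_rot":[0,0,0],"gripper":0.0854},
    {"xyz":[0,0,0.009],"delta_rot":[0,0,0],"gripper":0.0854},
    {"xyz":[0,0,0.006],"delta_rot":[0,0,0],"gripper":0.0854},
    {"xyz":[0,0,0.004],"delta_rot":[0,0,0],"gripper":0.0854},
    {"xyz":[0,0,0],"delta_rot":[0,0,0],"gripper":0.0854},
    {"xyz":[0,0,0],"delta_rot":[0,0,0],"gripper":0.0854},
    {"xyz":[0,0,0],"delta_rot":[0,0,0],"gripper":0.0854}
  ]
}}

```text
time: 3.7
tool_pos: [0.4685, 0.3543, 0.0104]
tcp_rot: [1.939, 2.471, 0.002]
wrist_force: [-0.1, 0.5, 0.5]
width: 0.997
```

{"name": "arm_command", "arguments": {
  "rows": [
    {"xyz":[0,0,0],"delta_rot":[0,0,0],"gripper":0.035},
    {"xyz":[0,0,0],"delta_rot":[0,0,0],"gripper":0.035},
    {"xyz":[0,0,0],"delta_rot":[0,0,0],"gripper":0.035},
    {"xyz":[0,0,0],"delta_rot":[0,0,0],"gripper":0.035},
    {"xyz":[0,0,0],"delta_rot":[0,0,0],"gripper":0.035},
    {"xyz":[0,0,0],"delta_rot":[0,0,0],"gripper":0.035},
    {"xyz":[0,0,0],"delta_rot":[0,0,0],"gripper":0.035},
    {"xyz":[0,0,0],"delta_rot":[0,0,0],"gripper":0.035}
  ],
  "force": 60
}}

```text
time: 4.5
tool_pos: [0.4686, 0.3543, 0.0105]
tcp_rot: [1.939, 2.471, 0.002]
wrist_force: [-0.2, -0.2, 5.3]
width: 0.498
```

{"name": "arm_command", "arguments": {
  "rows": [
    {"xyz":[0,0,-0.005],"delta_rot":[0,0,0],"gripper":0.035},
    {"xyz":[0,0,-0.01],"delta_rot":[0,0,0],"gripper":0.035},
    {"xyz":[0,0,-0.016],"delta_rot":[0,0,0],"gripper":0.035},
    {"xyz":[0,0,-0.02],"delta_rot":[0,0,0],"gripper":0.035},
    {"xyz":[0,0,-0.02],"delta_rot":[0,0,0.02],"gripper":0.035},
    {"xyz":[0,0,-0.02],"delta_rot":[0,0,0.03],"gripper":0.035},
    {"xyz":[0,0,-0.018],"delta_rot":[0,0,0.03],"gripper":0.035},
    {"xyz":[0,0,-0.012],"delta_rot":[0,0,0.025],"gripper":0.035},
    {"xyz":[0,0,-0.006],"delta_rot":[0,0,0],"gripper":0.035},
    {"xyz":[0,0,-0.003],"delta_rot":[0,0,0],"gripper":0.035},
    {"xyz":[0,0,0],"delta_rot":[0,0,0],"gripper":0.035},
    {"xyz":[0,0,0],"delta_rot":[0,0,0],"gripper":0.035}
  ]
}}

```text
time: 5.7
tool_pos: [0.4674, 0.3535, 0.1388]
tcp_rot: [-2.066, -2.366, 0.003]
wrist_force: [0.1, 0.6, -2.4]
width: 0.499
```

{"name": "arm_command", "arguments": {
  "rows": [
    {"xyz":[-0.012,0.0035,0],"delta_rot":[0,0,0],"gripper":0.035},
    {"xyz":[-0.024,0.0035,0],"delta_rot":[0,0,0],"gripper":0.035},
    {"xyz":[-0.036,0.0035,0],"delta_rot":[0,0,0],"gripper":0.035},
    {"xyz":[-0.042,0.0035,0],"delta_rot":[0,0,0],"gripper":0.035},
    {"xyz":[-0.044,0.0035,0],"delta_rot":[0,0,0],"gripper":0.035},
    {"xyz":[-0.044,0.0035,0],"delta_rot":[0,0,0],"gripper":0.035},
    {"xyz":[-0.042,0.0035,0],"delta_rot":[0,0,0],"gripper":0.035},
    {"xyz":[-0.038,0.0035,0],"delta_rot":[0,0,0],"gripper":0.035},
    {"xyz":[-0.032,0.0035,0],"delta_rot":[0,0,0],"gripper":0.035},
    {"xyz":[-0.024,0.0035,0],"delta_rot":[0,0,0],"gripper":0.035},
    {"xyz":[-0.014,0.0035,0],"delta_rot":[0,0,0],"gripper":0.035},
    {"xyz":[-0.01,0.0035,0],"delta_rot":[0,0,0],"gripper":0.035}
  ]
}}

```text
time: 6.9
tool_pos: [0.5583, -0.0005, 0.1394]
tcp_rot: [-2.067, -2.364, 0.001]
wrist_force: [-0.6, 0.9, -2.3]
width: 0.498
```

{"name": "arm_command", "arguments": {
  "rows": [
    {"xyz":[0,0,0],"delta_rot":[0,0,0],"gripper":0.035},
    {"xyz":[0,0,0],"delta_rot":[0,0,0],"gripper":0.035},
    {"xyz":[0,0,0],"delta_rot":[0,0,0],"gripper":0.035},
    {"xyz":[0,0,0],"delta_rot":[0,0,0],"gripper":0.035},
    {"xyz":[0,0,0],"delta_rot":[0,0,0],"gripper":0.035}
  ]
}}

```text
time: 7.4
tool_pos: [0.5583, 0.0017, 0.1399]
tcp_rot: [-2.065, -2.368, -0.0]
wrist_force: [-0.1, -0.1, -1.1]
width: 0.495
```

```bash
python3 - <<'E'
from workcell import read_camera,bot
import cv2,numpy as np
for n,(a,b,d,e) in {"top":(150,260,210,360),"side":(120,260,190,340)}.items():
    c=read_camera(n);np.savez(f"{n}2.npz",**c);p=c["pixels"][a:b,d:e,::-1]
    cv2.imwrite(f"pics/{n}2.png",cv2.resize(p,None,fx=4,fy=4,interpolation=3))
s=bot.read_state();print(s["tool_pos"],s["tcp_rot"],s["wrist_force"],s["torque"])
E
```

```text
[0.55835402 0.00141699 0.13992944] [2.06534729e+00 2.36722654e+00 6.12597892e-05] [ 0.20850112  0.79833262 -2.80071108] [ 0.01302107 -0.03597662 -0.05470329]
```

View pics/side2.png

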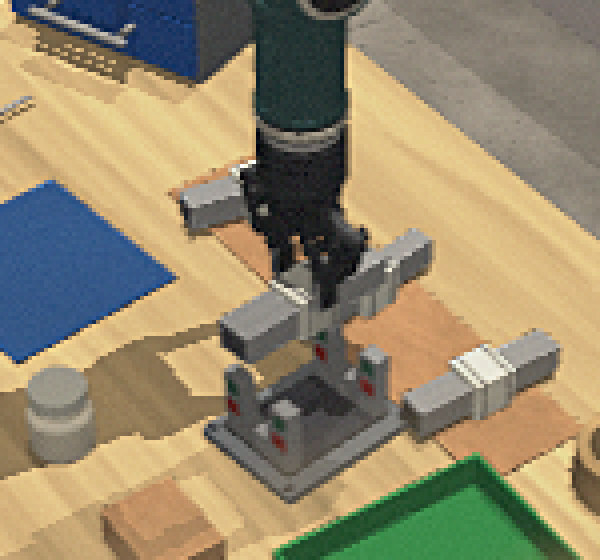

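View pics/top2.png

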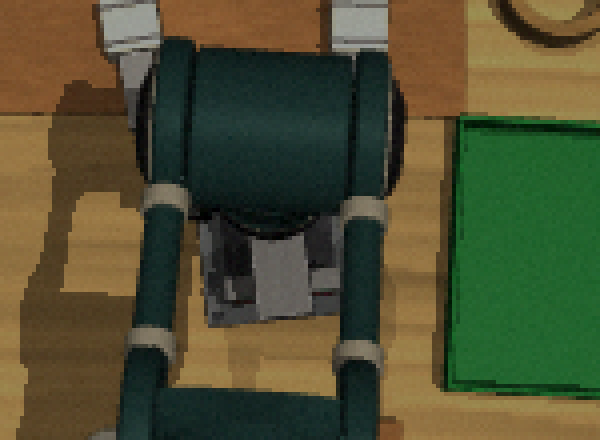

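```bash
python3 - <<'E'
from h import *
c=dict(np.load("top2.npz"))
W=cloud(c);m=(W[...,2]>.15)&(W[...,2]<.19)&(W[...,0]>.47)&(W[...,0]<.53)&(abs(W[...,1]+.005)<.05)
p=c["pixels"].astype(int); m&=(p.max(-1)-p.min(-1)<20)&(p.max(-1)>80)
print(m.sum(),np.nanmedian(W[m],0))
for v in range(212,232,3):
    r=np.flatnonzero(m[v]); 
    if len(r): print(v,r[0],r[-1],ray(c,r[0]-.5,v,.170)[:2],ray(c,r[-1]+.5,v,.170)[:2])
E
```

```text
248 [ 0.50484673 -0.00501402  0.16878207]
212 273 285 [0.52384011 0.01568823] [ 0.52467296 -0.01991961]
215 273 286 [0.5156039  0.01548345] [ 0.51649837 -0.02283995]
218 274 286 [0.50744176 0.01254385] [ 0.50827008 -0.02302038]
221 274 286 [0.4992261 0.0123413] [ 0.50005216 -0.02320057]
224 274 287 [0.49102078 0.01213901] [ 0.49190796 -0.02611344]
227 274 287 [0.48282578 0.01193697] [ 0.48371053 -0.02629146]
```

{"name": "arm_command", "arguments": {
  "rows": [
    {"xyz":[0,0,0.006],"delta_rot":[0,0,0],"gripper":0.035},
    {"xyz":[0,0,0.01],"delta_rot":[0,0,0],"gripper":0.035},
    {"xyz":[0,0,0.012],"delta_rot":[0,0,0],"gripper":0.035},
    {"xyz":[0,0,0.01],"delta_rot":[0,0,0],"gripper":0.035},
    {"xyz":[0,0,0.008],"delta_rot":[0,0,0],"gripper":0.035},
    {"xyz":[0,0,0.004],"delta_rot":[0,0,0],"gripper":0.035},
    {"xyz":[0,0,0],"delta_rot":[0,0,0],"gripper":0.035},
    {"xyz":[0,0,0],"delta_rot":[0,0,0],"gripper":0.035}
  ]
}}

```text
time: 8.3
tool_pos: [0.5587, 0.0009, 0.09]
tcp_rot: [2.066, 2.366, 0.0]
wrist_force: [0.5, -0.7, -1.2]
width: 0.498
```

{"name": "arm_command", "arguments": {
  "rows": [
    {"xyz":[0,0,0.002],"delta_rot":[0,0,0],"gripper":0.035},
    {"xyz":[0,0,0.002],"delta_rot":[0,0,0],"gripper":0.035},
    {"xyz":[0,0,0.002],"delta_rot":[0,0,0],"gripper":0.035},
    {"xyz":[0,0,0.001],"delta_rot":[0,0,0],"gripper":0.035},
    {"xyz":[0,0,0.001],"delta_rot":[0,0,0],"gripper":0.035},
    {"xyz":[0,0,0],"delta_rot":[0,0,0],"gripper":0.035}
  ]
}}

```text
time: 8.9
tool_pos: [0.5585, 0.0009, 0.0818]
tcp_rot: [2.066, 2.366, -0.0]
wrist_force: [0.2, 0.9, -1.7]
width: 0.497
```

{"name": "arm_command", "arguments": {
  "rows": [
    {"xyz":[0,0,0.001],"delta_rot":[0,0,0],"gripper":0.035},
    {"xyz":[0,0,0.001],"delta_rot":[0,0,0],"gripper":0.035},
    {"xyz":[0,0,0.001],"delta_rot":[0,0,0],"gripper":0.035},
    {"xyz":[0,0,0],"delta_rot":[0,0,0],"gripper":0.035}
  ]
}}

```text
time: 9.3
tool_pos: [0.5591, 0.0008, 0.0807]
tcp_rot: [2.067, 2.365, 0.001]
wrist_force: [-3.5, -1.2, 8.5]
width: 0.495
```

{"name": "arm_command", "arguments": {
  "rows": [
    {"xyz":[0,0,0.0005],"delta_rot":[0,0,0],"gripper":0.035},
    {"xyz":[0,0,0],"delta_rot":[0,0,0],"gripper":0.035},
    {"xyz":[0,0,0],"delta_rot":[0,0,0],"gripper":0.035}
  ]
}}

```text
time: 9.6
tool_pos: [0.5591, 0.0007, 0.0806]
tcp_rot: [2.066, 2.365, 0.001]
wrist_force: [-4.9, 0.0, 10.0]
width: 0.496
```

```bash
python3 - <<'E'
from workcell import read_camera,bot
import cv2,numpy as np
for n,(a,b,d,e) in {"top":(150,260,210,360),"side":(150,260,200,320)}.items():
    c=read_camera(n);np.savez(f"{n}3.npz",**c);p=c["pixels"][a:b,d:e,::-1]
    cv2.imwrite(f"pics/{n}3.png",cv2.resize(p,None,fx=5,fy=5,interpolation=3))
s=bot.read_state();print(s["tool_pos"],s["wrist_force"],s["torque"])
from h import *
c=dict(np.load("top3.npz"));W=cloud(c);p=c["pixels"].astype(int)
m=(W[...,2]>.10)&(W[...,2]<.13)&(W[...,0]>.47)&(W[...,0]<.53)&(abs(W[...,1]+.005)<.05)&(p.max(-1)-p.min(-1)<20)
print(m.sum(),np.nanmedian(W[m],0))
E
```

```text
[0.55911242 0.00066857 0.08060729] [-4.53052341 -0.54590322 10.48382851] [-0.11635312  0.75893193 -0.3032721 ]
241 [ 0.50361168 -0.00548722  0.10928092]
```

View pics/side3.png

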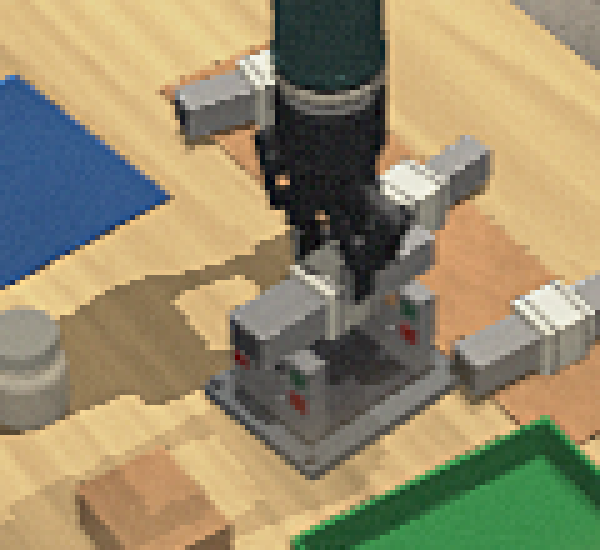

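View pics/top3.png

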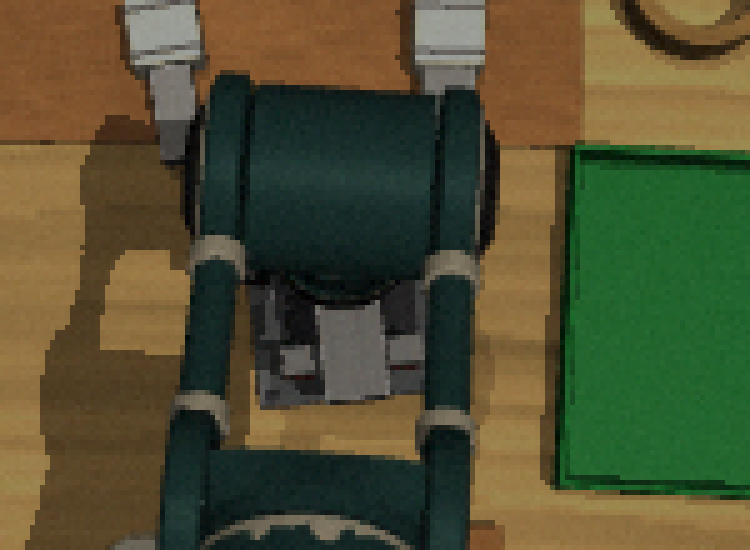

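{"name": "arm_command", "arguments": {
  "rows": [
    {"xyz":[0,0,0.0005],"delta_rot":[0,0,0.01],"gripper":0.035},
    {"xyz":[0,0,0],"delta_rot":[0,0,0.01],"gripper":0.035},
    {"xyz":[0.001,0,0],"delta_rot":[0,0,-0.01],"gripper":0.035},
    {"xyz":[0,0,0],"delta_rot":[0,0,-0.01],"gripper":0.035},
    {"xyz":[-0.002,0,0],"delta_rot":[0,0,-0.01],"gripper":0.035},
    {"xyz":[0,0,0],"delta_rot":[0,0,-0.01],"gripper":0.035},
    {"xyz":[0.001,0,0],"delta_rot":[0,0,0.02],"gripper":0.035},
    {"xyz":[0,0,0],"delta_rot":[0,0,0],"gripper":0.035}
  ]
}}

```text
time: 10.5
tool_pos: [0.5598, 0.0008, 0.0804]
tcp_rot: [2.067, 2.363, 0.003]
wrist_force: [-4.1, -0.1, 10.0]
width: 0.498
```

{"name": "arm_command", "arguments": {
  "rows": [
    {"xyz":[0,0,-0.004],"delta_rot":[0,0,0],"gripper":0.035},
    {"xyz":[0,0,-0.008],"delta_rot":[0,0,0],"gripper":0.035},
    {"xyz":[0,0,-0.014],"delta_rot":[0,0,0],"gripper":0.035},
    {"xyz":[0,0,-0.016],"delta_rot":[0,0,0],"gripper":0.035},
    {"xyz":[0,0,-0.014],"delta_rot":[0,0,0],"gripper":0.035},
    {"xyz":[0,0,-0.01],"delta_rot":[0,0,0],"gripper":0.035},
    {"xyz":[0,0,-0.006],"delta_rot":[0,0,0],"gripper":0.035},
    {"xyz":[0,0,0],"delta_rot":[0,0,0],"gripper":0.035},
    {"xyz":[0,0,0],"delta_rot":[0,0,0],"gripper":0.035}
  ]
}}

```text
time: 11.4
tool_pos: [0.5581, 0.0009, 0.1495]
tcp_rot: [-2.066, -2.366, 0.001]
wrist_force: [-0.5, -0.4, -2.1]
width: 0.498
```

```bash
python3 - <<'E'
from h import *
c=dict(np.load("top0.npz"));p=c["pixels"].astype(int);R,G,B=p[...,0],p[...,1],p[...,2]
m=(R>G+40)&(R>B+40)&(G<45);m[:190]=0;m[:,:380]=0;m[:,450:]=0
print(m.sum(),rect(m,c,.04))
from workcell import bot
s=bot.read_state();print(s["tool_pos"],s["tcp_rot"],s["wrist_force"])
E
```

```text
3434 ((468, -423), (208, 160), 1.5)
[0.55807246 0.00094361 0.14949851] [-2.06592638e+00 -2.36604574e+00  7.04855588e-04] [-0.50241259 -0.434651   -2.07548049]
```

{"name": "arm_command", "arguments": {
  "rows": [
    {"xyz":[0,0,0],"delta_rot":[0,0,0.03],"gripper":0.035},
    {"xyz":[0,0,0],"delta_rot":[0,0,0.05],"gripper":0.035},
    {"xyz":[0,0,0],"delta_rot":[0,0,0.03],"gripper":0.035}
  ]
}}

```text
time: 11.7
tool_pos: [0.5576, 0.001, 0.1486]
tcp_rot: [-2.194, -2.246, 0.002]
wrist_force: [0.0, 0.1, -2.0]
width: 0.498
```

{"name": "arm_command", "arguments": {
  "rows": [
    {"xyz":[-0.012,-0.004,0],"delta_rot":[0,0,0],"gripper":0.035},
    {"xyz":[-0.024,-0.006,0],"delta_rot":[0,0,0],"gripper":0.035},
    {"xyz":[-0.036,-0.009,0],"delta_rot":[0,0,0],"gripper":0.035},
    {"xyz":[-0.044,-0.01,0],"delta_rot":[0,0,0],"gripper":0.035},
    {"xyz":[-0.047,-0.01,0],"delta_rot":[0,0,0],"gripper":0.035},
    {"xyz":[-0.048,-0.011,0],"delta_rot":[0,0,0],"gripper":0.035},
    {"xyz":[-0.048,-0.011,0],"delta_rot":[0,0,0],"gripper":0.035},
    {"xyz":[-0.046,-0.011,0],"delta_rot":[0,0,0],"gripper":0.035},
    {"xyz":[-0.042,-0.01,0],"delta_rot":[0,0,0],"gripper":0.035},
    {"xyz":[-0.034,-0.009,0],"delta_rot":[0,0,0],"gripper":0.035},
    {"xyz":[-0.024,-0.006,0],"delta_rot":[0,0,0],"gripper":0.035},
    {"xyz":[-0.016,-0.004,0],"delta_rot":[0,0,0],"gripper":0.035}
  ]
}}

```text
time: 12.9
tool_pos: [0.4662, -0.4248, 0.149]
tcp_rot: [-2.194, -2.247, 0.001]
wrist_force: [-0.4, 0.2, -2.9]
width: 0.5
```

{"name": "arm_command", "arguments": {
  "rows": [
    {"xyz":[0,0,0],"delta_rot":[0,0,0],"gripper":0.035},
    {"xyz":[0,0,0],"delta_rot":[0,0,0],"gripper":0.035},
    {"xyz":[0,0,0],"delta_rot":[0,0,0],"gripper":0.035},
    {"xyz":[0,0,0],"delta_rot":[0,0,0],"gripper":0.035}
  ]
}}

```text
time: 13.3
tool_pos: [0.4685, -0.4212, 0.1498]
tcp_rot: [-2.191, -2.251, -0.0]
wrist_force: [-0.0, -0.4, -2.8]
width: 0.501
```

```bash
python3 - <<'E'
from workcell import read_camera,bot
import cv2,numpy as np
c=read_camera("side");p=c["pixels"][200:380,230:430,::-1]
cv2.imwrite("pics/side4.png",cv2.resize(p,None,fx=3,fy=3,interpolation=3))
s=bot.read_state();print(s["q"],s["tool_pos"],s["tcp_rot"],s["wrist_force"])
E
```

```text
[-7.72042632e-01  2.23807040e-01  1.76858654e+00  1.84983212e-04
  1.14937951e+00 -2.36974198e+00] [ 0.46852626 -0.42133603  0.14995366] [-2.19131897e+00 -2.25090912e+00 -2.65150235e-04] [ 0.50956748 -0.14756781 -2.40745459]
```

View pics/side4.png

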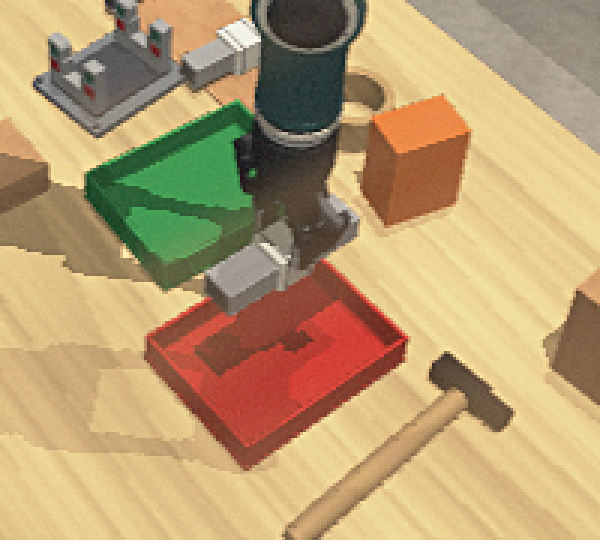

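{"name": "arm_command", "arguments": {
  "rows": [
    {"xyz":[0,0,0.006],"delta_rot":[0,0,0],"gripper":0.035},
    {"xyz":[0,0,0.012],"delta_rot":[0,0,0],"gripper":0.035},
    {"xyz":[0,0,0.018],"delta_rot":[0,0,0],"gripper":0.035},
    {"xyz":[0,0,0.02],"delta_rot":[0,0,0],"gripper":0.035},
    {"xyz":[0,0,0.02],"delta_rot":[0,0,0],"gripper":0.035},
    {"xyz":[0,0,0.018],"delta_rot":[0,0,0],"gripper":0.035},
    {"xyz":[0,0,0.014],"delta_rot":[0,0,0],"gripper":0.035},
    {"xyz":[0,0,0.01],"delta_rot":[0,0,0],"gripper":0.035},
    {"xyz":[0,0,0.008],"delta_rot":[0,0,0],"gripper":0.035},
    {"xyz":[0,0,0.004],"delta_rot":[0,0,0],"gripper":0.035},
    {"xyz":[0,0,0],"delta_rot":[0,0,0],"gripper":0.035},
    {"xyz":[0,0,0],"delta_rot":[0,0,0],"gripper":0.035}
  ]
}}

```text
time: 14.55
tool_pos: [0.4686, -0.4229, 0.0206]
tcp_rot: [2.192, 2.248, -0.0]
wrist_force: [0.7, -0.9, -2.9]
width: 0.495
```

{"name": "arm_command", "arguments": {
  "rows": [
    {"xyz":[0,0,0.003],"delta_rot":[0,0,0],"gripper":0.035},
    {"xyz":[0,0,0.003],"delta_rot":[0,0,0],"gripper":0.035},
    {"xyz":[0,0,0.001],"delta_rot":[0,0,0],"gripper":0.035},
    {"xyz":[0,0,0],"delta_rot":[0,0,0],"gripper":0.035}
  ]
}}

```text
time: 14.95
tool_pos: [0.4679, -0.4223, 0.0126]
tcp_rot: [-2.193, -2.249, 0.0]
wrist_force: [-0.8, 0.7, -1.4]
width: 0.5
```

{"name": "arm_command", "arguments": {
  "rows": [
    {"xyz":[0,0,0.001],"delta_rot":[0,0,0],"gripper":0.035},
    {"xyz":[0,0,0.0005],"delta_rot":[0,0,0],"gripper":0.035},
    {"xyz":[0,0,0],"delta_rot":[0,0,0],"gripper":0.035}
  ]
}}

```text
time: 15.25
tool_pos: [0.4681, -0.4225, 0.0115]
tcp_rot: [2.193, 2.249, -0.0]
wrist_force: [-0.2, -0.1, -0.7]
width: 0.501
```

{"name": "arm_command", "arguments": {
  "rows": [
    {"xyz":[0,0,0],"delta_rot":[0,0,0],"gripper":0.05},
    {"xyz":[0,0,0],"delta_rot":[0,0,0],"gripper":0.06},
    {"xyz":[0,0,0],"delta_rot":[0,0,0],"gripper":0.066},
    {"xyz":[0,0,0],"delta_rot":[0,0,0],"gripper":0.066},
    {"xyz":[0,0,0],"delta_rot":[0,0,0],"gripper":0.066}
  ]
}}

```text
time: 15.75
tool_pos: [0.4682, -0.4225, 0.0115]
tcp_rot: [2.193, 2.249, 0.0]
wrist_force: [-0.3, -0.1, -0.1]
width: 0.77
```

{"name": "arm_command", "arguments": {
  "rows": [
    {"xyz":[0,0,-0.005],"delta_rot":[0,0,0],"gripper":0.066},
    {"xyz":[0,0,-0.01],"delta_rot":[0,0,0],"gripper":0.066},
    {"xyz":[0,0,-0.018],"delta_rot":[0,0,0],"gripper":0.066},
    {"xyz":[0,0,-0.025],"delta_rot":[0,0,0],"gripper":0.066},
    {"xyz":[0,0,-0.03],"delta_rot":[0,0,0],"gripper":0.066},
    {"xyz":[0,0,-0.03],"delta_rot":[0,0,0],"gripper":0.066},
    {"xyz":[0,0,-0.025],"delta_rot":[0,0,0],"gripper":0.066},
    {"xyz":[0,0,-0.018],"delta_rot":[0,0,0],"gripper":0.066},
    {"xyz":[0,0,-0.01],"delta_rot":[0,0,0],"gripper":0.066},
    {"xyz":[0,0,0],"delta_rot":[0,0,0],"gripper":0.066},
    {"xyz":[0,0,0],"delta_rot":[0,0,0],"gripper":0.066}
  ]
}}

```text
time: 16.85
tool_pos: [0.4678, -0.4222, 0.1819]
tcp_rot: [-2.193, -2.249, -0.0]
wrist_force: [-0.5, -0.4, 0.1]
width: 0.766
```

```bash
python3 - <<'E'
from workcell import read_camera,bot
import cv2,numpy as np
for n in("top","side"):
    c=read_camera(n);cv2.imwrite(f"pics/{n}5.png",c["pixels"][:,:,::-1])
s=bot.read_state();print(s["time"],s["tool_pos"],s["wrist_force"],s["width"])
E
```

```text
16.95 [ 0.46734733 -0.42172515  0.1807195 ] [-0.1103647   0.16281835 -0.20169685] 0.7725845331803521
```

View pics/side5.png

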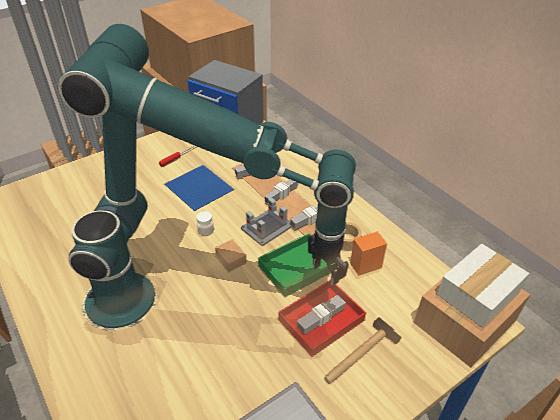

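View pics/top5.png

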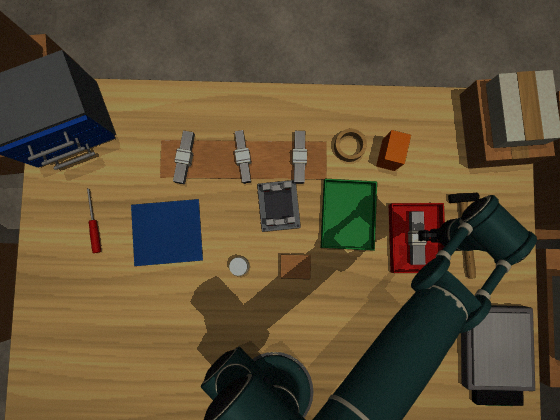

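The side picture shows the joiner lying flat in the red tray at about (322,315). In the top picture it is at (417,237), and the other objects look unmoved. The gripper is clear, so I'm handing the job in.

```bash
python3 -c "
from workcell import bot
print(bot.finish_job())"
```

```text
the job is handed in; nothing more can be done
None
```

The joiner on the blue mat is too thick, so I put it in the red tray and handed the job in at about 17 s of the 42 s allowed.

- **Gauge test:** I kept it level with a tongue over each fork and pressed with about 10 N. It stopped at the mouth with its centre about 96 mm over the table. It went no deeper when I nudged it slightly sideways and in yaw. In the top view the tongue measured about 38 mm wide.
- **Uneven contact:** During the press there was a side force of about 4 N and a moment of about 0.8 N·m, so the two forks were probably not loaded equally. The stop height and the measured width both still point to too thick.
- **Last checks:** The final pictures show it flat in the red tray with the gripper clear above it. By eye, the other joiners, the gauge and the bystander objects look where they were. I did not measure their positions again.

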